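Find the loose contact bolt on the cell stand and hold its cover open

ROBOT

A 7-joint arm with a two-finger parallel gripper is mounted at the origin on the work surface. World frame = base frame: x ahead of the robot, y to its left, z up, the work surface at z = 0. Lengths are in mm, angles in rad, forces in N, time in s.
With the tool pointing down it reaches from about 400 to 900 mm from the base axis. Payload 5.5 kg.
Tool frame: the origin (TCP) lies at the very end of the fingers, on their centre line; the grasp point (between the pads) lies 19 mm behind it (bot.hold_point_z is the distance from the TCP to the grasp point, in mm); z points along the fingers, y is the line along which they close (so a half turn about z gives the same grasp; the last joint's range is limited). The gripper opens to 92 mm and grips with 3 to 60 N. Pads are 19 mm wide; open, the fingers measure 130 mm over their backs; the gripper's body (75 mm by 190 mm) begins 47 mm behind the grasp point.
Start: joints at [1.469, 0.501, -0.427, 1.55, 0.221, 1.138, -0.21], TCP at [231.928, -607.214, 226.729] pointing down, gripper open.
Joint ranges: [-2.88, 2.88], [-0.31, 2.03], [-1.54, 1.56], [0.2, 2.42], [-1.41, 4.55], [0.19, 2.02], [-2.57, 2.57]. Speed limits (rad/s): [2.57, 2.57, 3.14, 3.14, 3.14, 3.14, 3.14].

INTERFACE

Orientations are given as a unit quaternion [w, x, y, z].
In Python, from workcell import bot gives the robot as it stands. The module is installed in compiled form; this text tells all that it offers.
- The arm moves only by the tool servo_tool, never from a script. Its argument "targets" is a list of rows, each a list of 5 numbers: the finger opening in m, from 0 to 0.0918, then the shift along the world's x, y, z in m, then the turn about the world's z in degrees. A call has 1 to 10 rows; each row shifts and turns the commanded pose from where the row before left it; what a row does not reach is not made up. A row lasts 1/8 s, in which the tool goes at most 62.5 mm and 10.7 degrees, less where a joint would pass 70% of its speed; a pose out of reach is approached as far as the arm can. A call with a gripper value outside its range is refused whole. The fingers move at their own pace and stop on an object; "force" is the grip in N (left out, the last holds). Time passes only in rows, so rows that do not move let the fingers close. It gives the time, the measured TCP pose, the force, the opening and the grip force at its end, in the units of the state.
- bot.sense(): the state, without advancing time (a new reading comes with each control period).
- bot.snapshot(name): name is "scene" or "top"; returns the picture (480x640x3 uint8, blue, green, red); there is no depth.
- bot.camera_info(name): a dict with "mtx" (3x3 intrinsics, pixels), "eye" and "attitude" of the camera in the world. Camera axes: x right, y up, looking along -z (the intrinsics and any distortion apply to the point x, -y, -z); pixel columns grow to the right and rows downward; lengths in mm; the calibration is good to about 2 mm. A picture is of the moment at which its call begins. camera_info takes no time and is no camera call.
- bot.hand_in(): hands the job in; it is judged then, once.
The state is a dict: "time_s": time; "joint_positions": joint angles; "qd": joint speeds; "joint_torque": joint torques, N m; "position": TCP position; "tcp_rot": TCP orientation; "force": force on the tool from outside, world axes, zero at the start; "wrist_torque": the same for the moment, N m; "finger_gap": opening from 0.0 (shut) to 1.0 (fully open); "grip_force": force on a finger pad.
Only numpy, scipy, OpenCV 4.12 (cv2) and the standard library are available. Lean on these libraries where they do the work, as an engineer would, in place of code of your own. Each camera call takes 0.05 s, during which the arm holds its last target. There are 200 camera calls.

TASK

First throw the switch box's lever into the marked notch, the one between the two tall posts, and leave it there. Then press down on the three bolts of the test-cell stand one after another until you find the loose one, which sinks and stays down, and only then lift the cover behind that bolt by its tab, about halfway to upright or more, leaving the other covers shut and the other things on the bench where they are. Finish while still holding that cover open: do not let go, it falls shut by itself.

Things in the scene. Friction and masses are not known exactly. Their poses are not given: they have to be found in the camera images.
- switch_box: grey switch box fixed to the bench, 130 x 64 x 36 mm; origin under its centre, z up, x the way the lever is thrown. The lever (10 mm rod, black ball knob) turns about an axis along the box's y, 45 mm above the origin. 16 mm to +y of the rod an aluminium quadrant (rim 54 mm from the axis) has three notches; the marked one, farthest to +x, lies between two tall posts (70 mm from the axis)
- lever (a joint): rad: at 0 it leans 0.6 from upright to the box's -x, 0.6 is upright, stop at 1.3; starts at 0 to 0.3. The marked notch is at 0.90 (leans 0.30 to +x): ball then at x = +30, z = +141 mm in the box's frame. Notches are only shown, they do not catch: friction (about 2.5 N at the ball) keeps the lever where it is left
- lever_knob (a point): centre of the lever's ball knob, 28 mm across, 100 mm from the lever's axis
- stand: test-cell stand fixed to the bench, 300 mm long along its y; origin under its centre, z up, x away from the robot. Three equal bolts on its near bar (x -55 mm, bar top 50 high) at y +90 (1), 0 (2), -90 (3); behind each its grey cover (80 x 66 mm, x -22 to +58, top 60 high) hinged about an axis along y at x +58, 50 mm high; its near edge swings up and away from the robot
- bolt_1_top (a point): centre of the top of bolt 1's hexagonal head (27 mm over corners, 12 mm thick), 74 mm above the bench at the start
- bolt_1 (a joint): how far bolt 1 has been pressed down, m. One of the three, picked at random each time and all alike to look at, is loose: pressed with more than about 2.5 N it sinks 7 mm and stays down. The tight two give less than 1.5 mm at 20 N
- cover_1_tab (a point): grip point of cover 1's upright pull tab (10 mm thick along x, 24 mm wide along y, rising 40 mm above the cover's top), 26 mm above the cover's top, 86 mm above the bench when shut; 66 mm before and 36 mm above the hinge axis; turns with the cover
- cover_1 (a joint): opening of cover 1, rad: 0 shut, stop at 1.2. Its weight and a light spring (together under 3 N at the tab) always shut it when let go
- bolt_2_top (a point): centre of the top of bolt 2's hexagonal head (27 mm over corners, 12 mm thick), 74 mm above the bench at the start
- bolt_2 (a joint): how far bolt 2 has been pressed down, m. One of the three, picked at random each time and all alike to look at, is loose: pressed with more than about 2.5 N it sinks 7 mm and stays down. The tight two give less than 1.5 mm at 20 N
- cover_2_tab (a point): grip point of cover 2's upright pull tab (10 mm thick along x, 24 mm wide along y, rising 40 mm above the cover's top), 26 mm above the cover's top, 86 mm above the bench when shut; 66 mm before and 36 mm above the hinge axis; turns with the cover
- cover_2 (a joint): opening of cover 2, rad: 0 shut, stop at 1.2. Its weight and a light spring (together under 3 N at the tab) always shut it when let go
- bolt_3_top (a point): centre of the top of bolt 3's hexagonal head (27 mm over corners, 12 mm thick), 74 mm above the bench at the start
- bolt_3 (a joint): how far bolt 3 has been pressed down, m. One of the three, picked at random each time and all alike to look at, is loose: pressed with more than about 2.5 N it sinks 7 mm and stays down. The tight two give less than 1.5 mm at 20 N
- cover_3_tab (a point): grip point of cover 3's upright pull tab (10 mm thick along x, 24 mm wide along y, rising 40 mm above the cover's top), 26 mm above the cover's top, 86 mm above the bench when shut; 66 mm before and 36 mm above the hinge axis; turns with the cover
- cover_3 (a joint): opening of cover 3, rad: 0 shut, stop at 1.2. Its weight and a light spring (together under 3 N at the tab) always shut it when let go
- beaker: a loose glass beaker, 60 mm wide, 85 tall; not part of the job, leave it where it is
- jar: a loose amber jar, 60 mm wide, 100 tall; not part of the job, leave it where it is
- screwdriver: a loose screwdriver lying on the bench; not part of the job, leave it where it is
- wrench: a loose spanner lying on the bench; not part of the job, leave it where it is
- weight: a loose brass calibration weight, 36 mm wide, 55 tall; not part of the job, leave it where it is
- mouse: a loose computer mouse, 100 x 60 x 30 mm; not part of the job, leave it where it is
- coupon: a loose steel test plate, 75 x 50 x 6 mm; not part of the job, leave it where it is
There are look-alikes about, which are no part of the job. What is shaped like the switch_box but turquoise is not meant.

How it is judged:
By the outcome, as a careful person would: the job done as asked, in the order asked, and still so for the second after the job is handed in, while the arm keeps its last pose, push and grip.
It also fails if it takes over 67 s, if anything falls off the work surface, if the arm or the gripper's body presses on something with over 40 N, if the wrist force passes 120 N, or if a joint passes its speed limit or range.

## Working session

There is one attempt and no reset: what is moved stays moved. The work goes in short steps, Python scripts to look and compute and a tool call to move; the robot and the scene stay as the last step left them, time stands still between calls to the robot, and variables do not carry over. Pictures are saved under pics/ and viewed, at most 10 in all, crops included, and the job is handed in when it is done.

Besides the shell and the picture viewer there is one more tool, called by a JSON object that holds its "api" and its "payload". servo_tool: Moves the arm, as the interface text tells. Its arguments: {"type":"object","properties":{"targets":{"type":"array"},"force":{"type":"number"}},"required":["targets"]}

```bash
mkdir -p pics; cat > h.py <<'E'
import numpy as np, cv2
from workcell import bot
def cam(n):
    c=bot.camera_info(n); 
    return c
def R_of(a):
    a=np.array(a,float)
    if a.shape==(3,3): return a
    from scipy.spatial.transform import Rotation as R
    return R.from_quat([a[1],a[2],a[3],a[0]]).as_matrix()
def ray(n,u,v):
    c=cam(n); d=np.linalg.inv(np.array(c['mtx']))@[u,v,1]; d=R_of(c['attitude'])@(d*[1,-1,-1])
    return np.array(c['eye'],float),d/np.linalg.norm(d)
def onz(n,u,v,z):
    e,d=ray(n,u,v); return e+d*(z-e[2])/d[2]
def two(p,q):
    e1,d1=ray('scene',*p); e2,d2=ray('top',*q)
    s=np.linalg.lstsq(np.c_[d1,-d2],e2-e1,rcond=None)[0]
    a=e1+d1*s[0]; b=e2+d2*s[1]; return (a+b)/2,np.linalg.norm(a-b)
def proj(n,P):
    c=cam(n); p=R_of(c['attitude']).T@(np.array(P,float)-c['eye'])*[1,-1,-1]
    p=np.array(c['mtx'])@p; return p[:2]/p[2]
E
python3 - <<'E'
from h import *
for n in('scene','top'):
    cv2.imwrite(f'pics/{n}0.png',bot.snapshot(n)); print(bot.camera_info(n))
s=bot.sense(); print(s)
E
```

```text
{'mtx': array([[540.66536823,   0.        , 314.85515586],
       [  0.        , 540.66536823, 245.55686281],
       [  0.        ,   0.        ,   1.        ]]), 'eye': array([1318.12148845,   93.55475918, 1135.52120977]), 'attitude': array([0.63049281, 0.20556981, 0.22290338, 0.71451659])}
{'mtx': array([[462.44971426,   0.        , 317.58406184],
       [  0.        , 462.44971426, 247.48908824],
       [  0.        ,   0.        ,   1.        ]]), 'eye': array([ 424.8883744 ,   22.32446572, 1284.42014573]), 'attitude': array([-0.69624447, -0.06522864,  0.04966592,  0.7131074 ])}
{'time_s': 0.1, 'joint_positions': array([ 1.46920679,  0.50179494, -0.42682652,  1.55131901,  0.22079949,
        1.13830202, -0.21031346]), 'qd': array([ 1.06518939e-03, -2.48569814e-03, -8.59118027e-05, -3.96291504e-03,
       -1.14621702e-03, -8.84976022e-04, -8.87481918e-04]), 'joint_torque': array([-1.11650067e-02, -5.67882085e+01, -5.83856955e+00, -2.79915959e+01,
       -6.89672912e-02,  2.41768069e-02,  1.17016552e-04]), 'position': array([ 231.6425366 , -606.65602596,  225.76914046]), 'tcp_rot': array([-8.76042926e-04,  9.83407574e-01,  1.81407724e-01, -1.19078014e-04]), 'force': array([ 0.00901804, -0.90945926,  0.02906517]), 'wrist_torque': array([ 0.01959877,  0.00480219, -0.04940171]), 'grip_force': 0.0, 'finger_gap': 1.0013360890173033}
```

View pics/scene0.png

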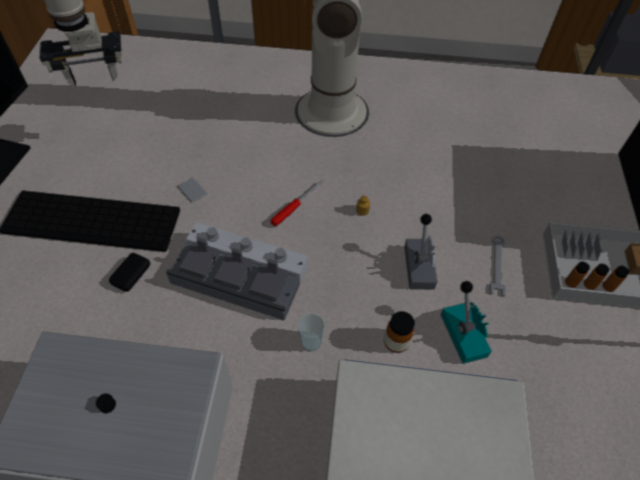

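View pics/top0.png

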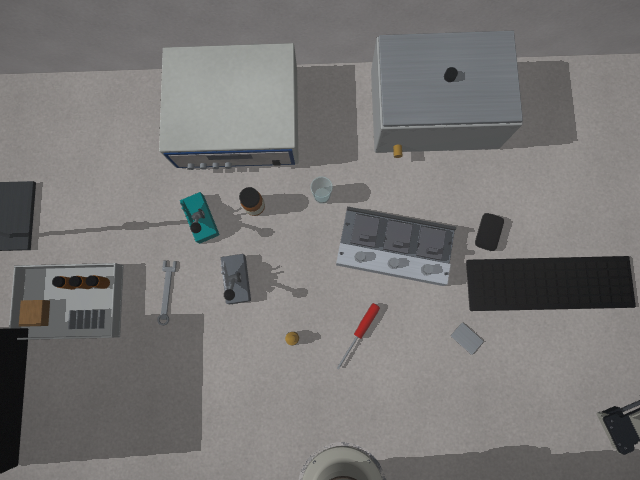

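Candidates for the lever are the grey box (scene 421,263, knob 426,219; top 236,278) and the turquoise look-alike (scene 466,330; top 199,217), so I choose the grey one. The only stand is at scene 238,270 and top 395,245. I'll check both in a close crop.

```bash
python3 - <<'E'
import cv2,numpy as np
s=cv2.imread('pics/scene0.png');t=cv2.imread('pics/top0.png')
def c(im,x,y,w,h,W,H): return cv2.resize(im[y:y+h,x:x+w],(W,H),interpolation=cv2.INTER_CUBIC)
a=np.vstack([c(s,385,200,80,100,320,300) if 0 else c(s,385,200,80,75+25,240,300),c(t,205,235,80,100,240,300)])
b=np.vstack([c(s,160,220,160,100,480,300),c(t,320,195,160,100,480,300)])
cv2.imwrite('pics/crop.png',cv2.convertScaleAbs(np.hstack([a,b]),alpha=1.5))
E
```

```text
(no output)
```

View pics/crop.png

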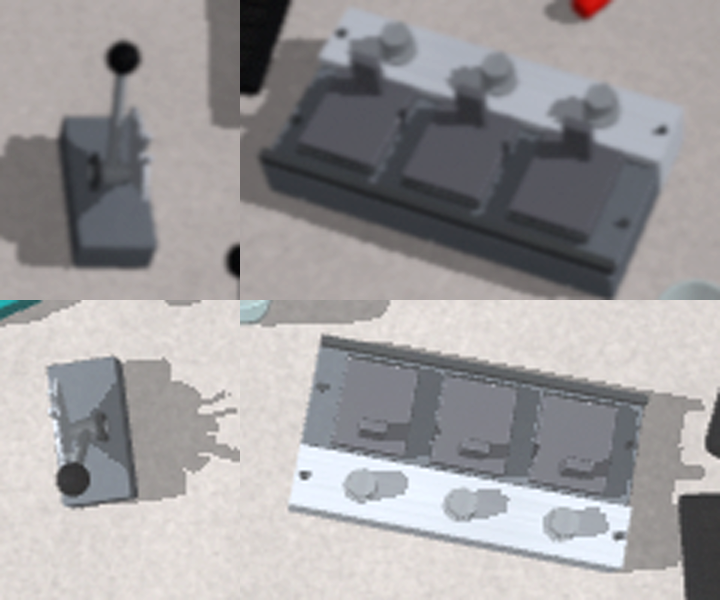

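The crop confirms the grey box: knob at scene (426,219) and top (229,294.7), quadrant on the +y side, so box +x points away from the robot. Bolts 1, 2 and 3 are at top (360.7,256.7), (394,263) and (428.3,269.3).

```bash
python3 - <<'E'
from h import *
np.set_printoptions(precision=1,suppress=True)
print('knob',two((426,219),(229,294.7)))
B=[]
for p,q in [((280.7,254.7),(360.7,256.7)),((246,244.3),(394,263)),((212.3,233.7),(428.3,269.3))]:
    a=onz('top',*q,74); b=onz('scene',*p,74); B.append((a+b)/2); print(a,b,two(p,q))
B=np.array(B); yv=B[0]-B[2]; print(np.linalg.norm(yv)); yv/=np.linalg.norm(yv); xv=np.array([yv[1],-yv[0],0]); print('yaw',np.degrees(np.arctan2(xv[1],xv[0])))
O=B.mean(0)+55*xv; print('stand O',O)
for i,y in enumerate((90,0,-90)):
    t=O+xv*(-8)+yv*y; t[2]=86; b=O-55*xv+yv*y; b[2]=74; print(i+1,'bolt',b,'tab',t,proj('top',t),proj('scene',t))
f=lambda x,y:(205+x/3,235+(y-300)/3)
C=[onz('top',*f(*c),36) for c in [(48,366),(116,358),(131,498),(65,505)]]
for c in C: print(c)
C=np.array(C); d=(C[0]-C[3]+C[1]-C[2]); print('box c',C.mean(0),np.degrees(np.arctan2(d[1],d[0])),[np.linalg.norm(C[i]-C[i-1]) for i in range(4)])
# contour check of the top face / foot
for n,q in(('weight',(292,339)),('jar',(252,195)),('beak',(322,188)),('drv',(368,315))): print(n,onz('top',*q,30))
E
```

```text
knob (array([500.7, 270.8, 131.4]), np.float64(2.48211453704521))
[596.3 -66.4  74. ] [607.3 -60.8  74. ] (array([598.1, -65.1,  60.1]), np.float64(4.5045066202387725))
[ 577.4 -153.1   74. ] [ 588.2 -148.3   74. ] (array([ 578.9, -153.2,   60.5]), np.float64(3.6281154597380336))
[ 558.5 -241.7   74. ] [ 567.6 -235.7   74. ] (array([ 559.5, -241.7,   62.6]), np.float64(4.842128817639885))
179.30487955704913
yaw -12.480311488565574
stand O [ 636.3 -162.9   74. ]
1 bolt [602.  -63.1  74. ] tab [647.9 -73.3  86. ] [362.9 236.6] [272.4 265.6]
2 bolt [ 582.6 -151.    74. ] tab [ 628.4 -161.1   86. ] [396.8 243. ] [236.8 254.6]
3 bolt [ 563.1 -238.8   74. ] tab [ 609. -249.   86.] [430.9 249.5] [202.1 244. ]
[610.6 312.9  36. ]
[616.4 250.6  36. ]
[488.8 236.6  36. ]
[484.  296.1  36. ]
box c [549.9 274.   36. ] 6.930403597613049 [np.float64(127.73429883315713), np.float64(62.60718331328313), np.float64(128.30334546563486), np.float64(59.70639819309753)]
weight [385.7 121.4  30. ]
jar [785.4 228.8  30. ]
beak [800.   31.6  30. ]
drv [444.4 -83.2  30. ]
```

{"api": "servo_tool", "payload": {"targets": [[0.06, 0.03, 0.044, 0, 3.8], [0.06, 0.03, 0.044, 0, 3.8], [0.06, 0.03, 0.044, 0, 3.8], [0.06, 0.03, 0.044, 0, 3.8], [0.06, 0.03, 0.044, 0, 3.8], [0.06, 0.03, 0.044, 0, 3.8], [0.06, 0.03, 0.044, 0, 3.8], [0.06, 0.03, 0.044, 0, 3.8], [0.06, 0.03, 0.044, 0, 3.8], [0.06, 0.03, 0.044, 0, 3.8]], "force": 15}}

```text
time_s: 1.35
position: [532.4, -165.9, 226.5]
tcp_rot: [-0.0, 0.87, 0.492, -0.0]
force: [0.6, -1.0, 0.5]
finger_gap: 0.653
grip_force: 0.0
```

{"api": "servo_tool", "payload": {"targets": [[0.06, -0.003, 0.044, 0, 3.8], [0.06, -0.003, 0.044, 0, 3.8], [0.06, -0.003, 0.044, 0, 3.8], [0.06, -0.003, 0.044, 0, 3.8], [0.06, -0.003, 0.044, 0, 3.8], [0.06, -0.003, 0.044, 0, 3.8], [0.06, -0.003, 0.044, 0, 3.8], [0.06, -0.003, 0.044, 0, 3.8], [0.06, -0.003, 0.044, 0, 3.8], [0.06, -0.003, 0.044, 0, 3.8]]}}

```text
time_s: 2.6
position: [501.6, 273.7, 226.3]
tcp_rot: [-0.0, 0.663, 0.749, -0.0]
force: [0.2, 0.2, 0.4]
finger_gap: 0.651
grip_force: 0.0
```

{"api": "servo_tool", "payload": {"targets": [[0.06, -0.001, -0.003, -0.03, 0], [0.06, 0, 0, -0.03, 0], [0.06, 0, 0, -0.03, 0], [0.06, 0, 0, -0.018, 0], [0.02, 0, 0, 0, 0], [0.02, 0, 0, 0, 0], [0.02, 0, 0, 0, 0], [0.02, 0, 0, 0, 0]]}}

```text
time_s: 3.6
position: [501.2, 270.1, 119.7]
tcp_rot: [0.0, 0.663, 0.748, 0.0]
force: [-0.6, -1.7, 3.5]
finger_gap: 0.293
grip_force: 15.0
```

```bash
python3 - <<'E'
from h import *
s=bot.sense();print(s['time_s'],s['position'],s['force'],s['finger_gap'],s['grip_force'])
E
```

```text
3.6 [501.15525772 270.05468866 119.65548186] [-0.59138374 -1.66960234  3.49236054] 0.29273793935475734 15.002544969320297
```

{"api": "servo_tool", "payload": {"targets": [[0.02, 0.0098, 0.0012, 0.005, 0], [0.02, 0.0098, 0.0012, 0.004, 0], [0.02, 0.0098, 0.0012, 0.003, 0], [0.02, 0.0098, 0.0012, 0.001, 0], [0.02, 0.0098, 0.0012, 0.0, 0], [0.02, 0.0098, 0.0012, -0.001, 0], [0.02, 0.0098, 0.0012, -0.001, 0], [0.02, 0.0098, 0.0012, -0.002, 0], [0.02, 0, 0, 0, 0], [0.02, 0, 0, 0, 0]]}}

```text
time_s: 4.85
position: [579.9, 279.4, 127.6]
tcp_rot: [0.0, 0.663, 0.748, 0.001]
force: [0.4, 0.7, -1.1]
finger_gap: 0.295
grip_force: 15.0
```

{"api": "servo_tool", "payload": {"targets": [[0.06, 0, 0, 0, 0], [0.06, 0, 0, 0, 0], [0.06, 0, 0, 0, 0], [0.06, 0, 0, 0.03, 0], [0.06, 0, 0, 0.04, 0], [0.06, -0.03, -0.04, 0.04, -9], [0.06, -0.03, -0.04, 0, -9], [0.06, -0.03, -0.04, 0, -9], [0.02, -0.03, -0.04, 0, -9], [0, -0.03, -0.04, 0, -9]]}}

```text
time_s: 6.1
position: [429.1, 79.1, 236.9]
tcp_rot: [0.0, 0.9, 0.435, 0.0]
force: [-0.1, -1.5, -0.1]
finger_gap: 0.484
grip_force: 0.0
```

```bash
python3 - <<'E'
from h import *
s=bot.snapshot('scene');t=bot.snapshot('top')
cv2.imwrite('pics/s1.png',s);cv2.imwrite('pics/t1.png',t)
c=lambda im,x,y:cv2.resize(im[y:y+100,x:x+100],(400,400),interpolation=cv2.INTER_CUBIC)
cv2.imwrite('pics/crop1.png',cv2.convertScaleAbs(np.hstack([c(s,375,200),c(t,190,225)]),alpha=1.5))
o=np.array([549.9,274,0]);a=np.radians(7);x=np.array([np.cos(a),np.sin(a),0])
k=o+30*x+[0,0,141];print(proj('scene',k)-[375,200],proj('top',k)-[190,225])
E
```

```text
[54.17673624 43.95451606] [35.23276656 37.93032492]
```

View pics/crop1.png

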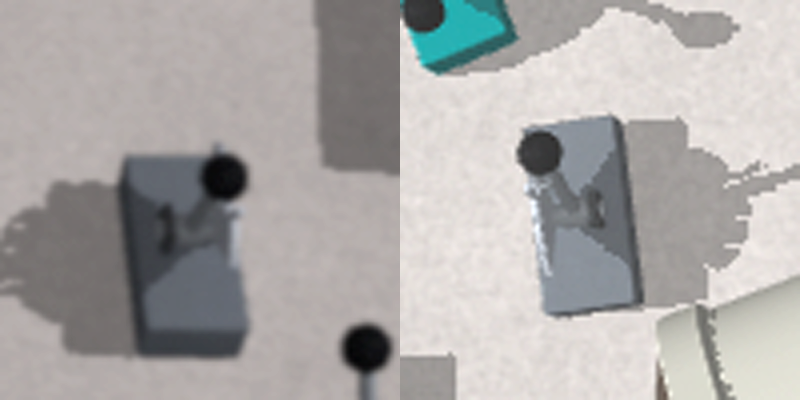

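The knob is at scene (431,244) and top (225,263), within 2 px of the prediction for the marked notch. I'll re-check the box length in both views, since the notch estimate depends on it.

```bash
python3 - <<'E'
from h import *
np.set_printoptions(precision=1,suppress=True)
a=np.radians(7);x=np.array([np.cos(a),np.sin(a),0]);y=np.array([-x[1],x[0],0]);o=np.array([549.9,274,0])
for n,l in(('top',[(613,116),(635,303),(546,315)]),('scene',[(127,157),(143,328),(246,330)])):
  for u,v in l:
    P=onz(n,*( (190+(u-400)/4,225+v/4) if n=='top' else (375+u/4,200+v/4)),36)-o; print(n,P@x,P@y)
k,r=two((375+56,200+44.2),(190+35,225+38.2)); print(k,r,(k-o)@x,(k-o)@y)
E
```

```text
top 64.21175798808453 -30.307168766250914
top -64.53479009353279 -30.01913738156625
top -63.8050814631986 30.513817100157986
scene -59.14840955028729 -26.094067745288694
scene 66.81824243676095 -29.11207185608545
scene 67.82402754935319 32.32027518416862
[579.2 280.3 139.7] 3.415106419162669 29.82082226730086 2.6676905988304287
```

{"api": "servo_tool", "payload": {"targets": [[0, 0.025, -0.02, 0, -8], [0, 0.025, -0.02, 0, -8], [0, 0.025, -0.02, 0, -8], [0, 0.025, -0.02, 0, -8], [0, 0.025, -0.02, 0, -8], [0, 0.025, -0.02, 0, -8], [0, 0.021, -0.023, -0.04, -8], [0, 0, 0, -0.05, 0], [0, 0, 0, -0.04, 0], [0, 0, 0, -0.01, 0]]}}

```text
time_s: 7.45
position: [599.3, -61.8, 93.8]
tcp_rot: [-0.0, 0.999, -0.035, -0.002]
force: [-0.8, -0.4, 0.3]
finger_gap: 0.005
grip_force: 0.0
```

{"api": "servo_tool", "payload": {"targets": [[0, 0.001, -0.001, -0.006, -4.2], [0, 0, 0, -0.006, -4.3], [0, 0, 0, -0.003, 0], [0, 0, 0, -0.002, 0], [0, 0, 0, -0.002, 0]]}}

```text
time_s: 8.07
position: [602.5, -63.6, 78.3]
tcp_rot: [-0.0, 0.994, -0.109, 0.001]
force: [1.1, -0.1, -0.2]
finger_gap: 0.003
grip_force: 0.0
```

{"api": "servo_tool", "payload": {"targets": [[0, 0, 0, -0.002, 0], [0, 0, 0, 0, 0]]}}

```text
time_s: 8.32
position: [601.9, -63.7, 75.6]
tcp_rot: [-0.0, 0.994, -0.11, -0.0]
force: [0.6, -0.9, 0.2]
finger_gap: 0.008
grip_force: 0.0
```

{"api": "servo_tool", "payload": {"targets": [[0, -0.001, 0, -0.002, 0], [0, 0, 0, 0, 0]]}}

```text
time_s: 8.57
position: [601.2, -63.6, 73.8]
tcp_rot: [-0.0, 0.994, -0.11, 0.0]
force: [-0.1, 0.1, 1.4]
finger_gap: 0.006
grip_force: 0.3
```

{"api": "servo_tool", "payload": {"targets": [[0, 0, 0, -0.001, 0], [0, 0, 0, 0, 0]]}}

```text
time_s: 8.82
position: [601.2, -63.7, 72.9]
tcp_rot: [0.0, 0.994, -0.11, 0.0]
force: [0.9, 0.3, 1.1]
finger_gap: 0.003
grip_force: 0.8
```

{"api": "servo_tool", "payload": {"targets": [[0, 0, 0, -0.001, 0], [0, 0, 0, 0, 0]]}}

```text
time_s: 9.07
position: [601.2, -63.7, 71.8]
tcp_rot: [-0.0, 0.994, -0.11, 0.0]
force: [1.5, -0.6, 1.1]
finger_gap: 0.007
grip_force: 0.7
```

{"api": "servo_tool", "payload": {"targets": [[0, 0, 0, -0.001, 0], [0, 0, 0, 0, 0]]}}

```text
time_s: 9.32
position: [601.2, -63.6, 70.7]
tcp_rot: [-0.0, 0.994, -0.11, 0.0]
force: [1.1, -0.0, 1.3]
finger_gap: 0.007
grip_force: 0.7
```

{"api": "servo_tool", "payload": {"targets": [[0, 0, 0, -0.002, 0], [0, 0, 0, 0, 0]]}}

```text
time_s: 9.57
position: [600.9, -63.6, 68.5]
tcp_rot: [-0.0, 0.994, -0.11, -0.0]
force: [0.3, -0.4, 0.9]
finger_gap: 0.002
grip_force: 0.5
```

{"api": "servo_tool", "payload": {"targets": [[0, 0, 0, -0.002, 0], [0, 0, 0, 0, 0]]}}

```text
time_s: 9.82
position: [601.0, -63.6, 67.5]
tcp_rot: [0.0, 0.994, -0.11, -0.0]
force: [-2.2, -0.8, 7.8]
finger_gap: 0.003
grip_force: 4.2
```

{"api": "servo_tool", "payload": {"targets": [[0, 0, 0, -0.001, 0], [0, 0, 0, 0, 0], [0, 0, 0, 0.02, 0], [0, 0, 0, 0.05, 0], [0.03, 0, 0, 0.05, 0], [0.06, -0.05, 0.05, 0.05, 0], [0.06, -0.05, 0.05, 0, 0], [0.06, -0.05, 0.05, 0, 0]]}}

```text
time_s: 10.82
position: [475.4, 62.1, 222.9]
tcp_rot: [-0.0, 0.994, -0.11, 0.001]
force: [-0.3, 1.1, 0.8]
finger_gap: 0.393
grip_force: 0.0
```

```bash
python3 - <<'E'
from h import *
s=bot.snapshot('scene');t=bot.snapshot('top')
cv2.imwrite('pics/s2.png',s);cv2.imwrite('pics/t2.png',t)
c=lambda im,x,y:cv2.resize(im[y:y+60,x:x+160],(800,300),interpolation=cv2.INTER_CUBIC)
cv2.imwrite('pics/crop2.png',cv2.convertScaleAbs(np.vstack([c(s,160,220),c(t,320,225)]),alpha=1.5))
print(bot.sense()['position'])
E
```

```text
[471.39765663  66.07842029 222.26535316]
```

View pics/crop2.png

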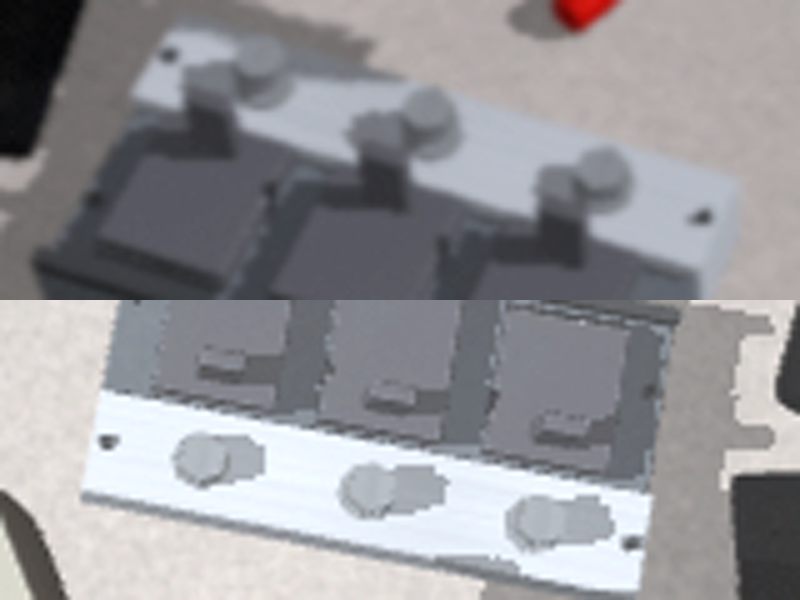

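The crop shows bolt 1 (scene 281,254; top 361,257) standing lower, with a shorter shadow than bolts 2 and 3, so it is the loose one. Next I'll fix tab 1's position: top end at scene (272.4,256.4) and top (364.4,236.6).

```bash
python3 - <<'E'
from h import *
np.set_printoptions(precision=1,suppress=True)
print(onz('top',364.4,236.6,97),onz('scene',272.4,256.4,100),two((272.4,256.4),(364.4,236.6)))
E
```

```text
[645.7 -76.3  97. ] [631.9 -75.3 100. ] (array([642.2, -73.8, 115.4]), np.float64(1.915070258043543))
```

{"api": "servo_tool", "payload": {"targets": [[0.06, 0.04, -0.035, 0, 0], [0.06, 0.045, -0.035, 0, 0], [0.06, 0.045, -0.035, 0, 0], [0.06, 0.044, -0.035, -0.04, 0], [0.06, 0, 0, -0.05, 0], [0.06, 0, 0, -0.03, 0], [0.06, 0, 0, -0.02, 0], [0.06, 0, 0, -0.012, 0], [0.06, 0, 0, 0, 0]], "force": 12}}

```text
time_s: 12.05
position: [646.4, -75.9, 73.6]
tcp_rot: [0.0, 0.994, -0.11, -0.0]
force: [-0.2, -0.0, 0.3]
finger_gap: 0.657
grip_force: 0.0
```

{"api": "servo_tool", "payload": {"targets": [[0.015, 0, 0, 0, 0], [0.015, 0, 0, 0, 0], [0.015, 0, 0, 0, 0], [0.015, 0, 0, 0, 0]]}}

```text
time_s: 12.55
position: [646.8, -75.3, 74.0]
tcp_rot: [-0.0, 0.994, -0.11, 0.0]
force: [1.6, 9.0, -0.0]
finger_gap: 0.27
grip_force: 5.7
```

{"api": "servo_tool", "payload": {"targets": [[0.04, 0, 0, 0, 0], [0.04, 0, 0.002, -0.004, 0], [0.015, 0, 0, 0, 0], [0.015, 0, 0, 0, 0], [0.015, 0, 0, 0, 0], [0.015, 0, 0, 0, 0]]}}

```text
time_s: 13.3
position: [646.2, -74.5, 69.5]
tcp_rot: [0.0, 0.994, -0.11, -0.0]
force: [-1.0, -1.5, -0.9]
finger_gap: 0.261
grip_force: 12.0
```

{"api": "servo_tool", "payload": {"targets": [[0.015, 0.0041, -0.0009, 0.0064, 0], [0.015, 0.0047, -0.001, 0.006, 0], [0.015, 0.0053, -0.0012, 0.0054, 0], [0.015, 0.0057, -0.0012, 0.0049, 0], [0.015, 0, 0, 0, 0]]}}

```text
time_s: 13.92
position: [666.9, -79.1, 93.3]
tcp_rot: [0.0, 0.994, -0.11, 0.0]
force: [-4.2, -3.0, 2.5]
finger_gap: 0.259
grip_force: 12.0
```

{"api": "servo_tool", "payload": {"targets": [[0.015, 0.0061, -0.001, 0.0042, 0], [0.015, 0.0066, -0.0014, 0.0037, 0], [0.015, 0.0069, -0.0015, 0.0029, 0], [0.015, 0.007, -0.0015, 0.0022, 0], [0.015, 0.0074, -0.0016, 0.0014, 0], [0.015, 0.0074, -0.0016, 0.0007, 0], [0.015, 0, 0, 0, 0]]}}

```text
time_s: 14.8
position: [708.5, -88.3, 108.1]
tcp_rot: [0.001, 0.994, -0.11, 0.001]
force: [-2.0, -4.4, 0.0]
finger_gap: 0.262
grip_force: 12.0
```

```bash
python3 - <<'E'
from h import *
s=bot.snapshot('scene');t=bot.snapshot('top')
cv2.imwrite('pics/s3.png',s);cv2.imwrite('pics/t3.png',t)
c=lambda im,x,y:cv2.resize(im[y:y+150,x:x+200],(400,300),interpolation=cv2.INTER_CUBIC)
cv2.imwrite('pics/crop3.png',cv2.convertScaleAbs(np.vstack([np.hstack([c(s,160,200),c(t,300,170)]),np.hstack([c(s,340,200),c(t,160,180)])]),alpha=1.5))
b=bot.sense();print(b['time_s'],b['position'],b['force'],b['finger_gap'],b['grip_force'])
E
```

```text
14.9 [708.28951139 -88.2028904  108.06198121] [-1.08688063 -4.57959239  0.46823961] 0.2610297234592704 11.998984068632126
```

View pics/crop3.png

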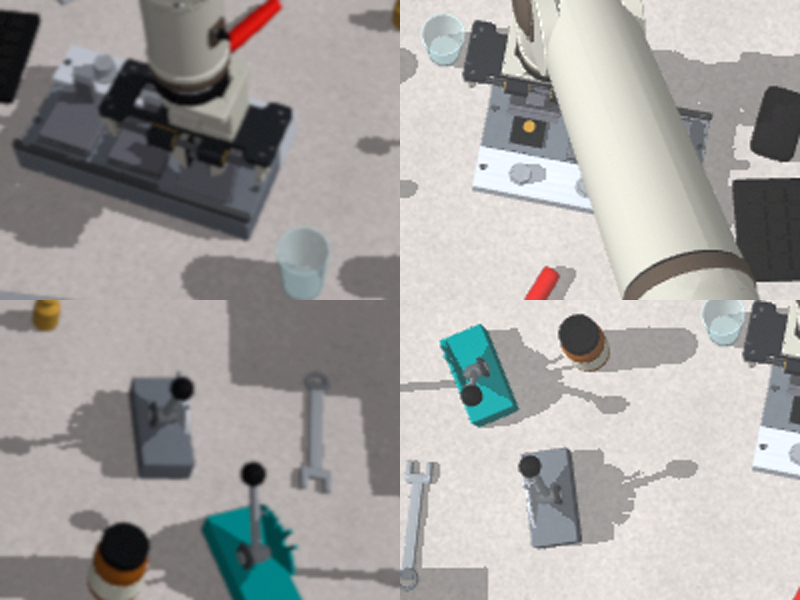

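The picture shows cover 1 raised, with the cell visible in its opening at top (364,234) and the tab still gripped. Covers 2 and 3 are shut, the lever is still in its notch, and the beaker, jar and spanner are where they were.

```bash
python3 -c "
from workcell import bot
print(bot.hand_in())"
```

```text
the job is handed in; nothing more can be done
None
```

The job is handed in at about 15 s: the lever is in the marked notch, bolt 1 sank about 7 mm so it was the loose one (the first pressed, so bolts 2 and 3 were not tried), and cover 1 is held open at about 1.0 rad.

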